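Latch the traction battery into the truck

TASK

The battery is back in the truck: lock it with the draw latch. Hook the wire loop over the keeper on the battery tray and draw it back snug under the keeper's lip without forcing the wire, then press the lever gently over centre until it lies flat and stays there by itself. Leave the wrench, the vent cap and the tin where they are.

Things in the scene. Friction and masses are not known exactly. Their poses are not given: they have to be found in the camera images.
- truck: Red steel chassis rail carrying the draw latch; its top is 100 mm above the work surface and level with the black battery tray's rim. Origin: on the work surface below the lever's pivot. x runs level from the latch to the keeper, y along the pivot, z up. The rail reaches from x -140 to +35 mm, the rim from about +46 to +98 mm; behind it lie the grey cells, lower.
- latch_pivot (a point): Lever pivot of the zinc-plated draw latch, on its centre line, 20 mm above the rail. Axes as truck. The fixed base under it is 70 mm long (x), 36 mm wide.
- keeper_ref (a point): Where the centre of the fully home bar would be with the keeper at the outer end of its slots: 75.5 mm (x) from the pivot, 6 mm lower, 14 mm above the rim. Two screws clamp the slotted keeper at a setting 0 to 7 mm nearer the latch (-x), other each time and not reported: it must be seen or felt. Axes as truck.
- tray: Black battery tray with the rim, the grey cells and the keeper, a steel hook 32 mm wide (y), open to +x. From the centre of the home bar: back wall to its -x side, 6 mm thick; shallow lip, edge at x -1, underside 5 and top 9 mm up, holding only a bar drawn snug; foot's top 8 mm below, to x +14. Origin: work surface, 3.5 mm from keeper_ref to -x; the tray has 2 mm side play (y).
- loop_bar (a point): Middle of the loop's cross bar, 83 mm from the loop's hinge pin. x runs along the legs from pin to bar, y along the bar.
- loop: U-shaped loop of 7 mm round steel wire, 57 mm wide over its legs (leg centres 25 mm either side). Origin at the middle of its hinge pin, axes as loop_bar. Two stiff springs at the pin (12 N/mm together) let it stretch up to 11 mm along its legs.
- lever (a joint): Lever angle: 0 flat on the rail, handle to -x; grows as it is raised, 1.57 upright, stop at 1.92. Stays where left (rubs 0.08 N m). The loop's pin rides on it 16 mm from the pivot, 6 deg below -x when flat, so pulling the loop swings it. Starts 1.25 to 1.7. Bar drawn home: 0.75 to 1.5. Pressing is hardest near 0.7 (up to 16 N near its end), dead centre 0.19; below that it pulls itself flat.
- loop_hinge (a joint): Angle of the loop on the lever. This value minus the lever angle is the slope by which the loop rises towards its bar. Range -0.4 to 2.6. It rubs (0.04 N m): the loop stays where left, and lifts together with the lever when the lever is pressed down, unless the keeper's lip holds the bar.
- handle: The lever's handle: steel plate 26 mm wide, 4 mm thick, with a red end 28 mm wide, 8 mm thick. Origin on the pivot, turns with the lever. With the lever flat it runs from 8 to 75 mm along -x, the red end's top 9 mm above the pivot.
- handle_end (a point): Middle of the handle's end, on the face that looks up when the lever is flat (and to the keeper when upright): 75 mm from the pivot.
- wrench: Open-ended wrench, 170 mm, lying on the rail. Leave it.
- vent_cap: Loose yellow vent cap, 42 mm across, 22 mm high, on the rail beside the latch. Leave it.
- grease: Small tin, 50 mm across, 55 mm high, on the rail on the other side. Leave it.

How it is judged:
On the way, in this order (a step that is already met when the one before it is completed fails the run):
1. the loop's bar is behind the keeper, below the lip, with the lever still raised (x of loop_bar in the frame of keeper_ref between -0.0095 and 0.011 m and z of loop_bar in the frame of keeper_ref between -0.008 and 0.0035 m and value of joint lever above 0.6 rad), for 0.2 s.
2. the lever is pressed flat with the bar home under the lip and pulling on the keeper (x of loop_bar in the frame of keeper_ref between -0.0095 and 0.0025 m and z of loop_bar in the frame of keeper_ref between -0.006 and 0.0035 m and value of joint lever below 0.06 rad and contact force between loop and tray above 5 N), for 0.2 s.
At the end, for the whole second after the job is handed in: The lever lies flat (within 0.06 rad) and at rest, the loop pulls on the keeper (over 5 N) with its bar home under the lip (from 9.5 mm before to 2.5 mm beyond keeper_ref along x, at most 3.5 mm above and 6 mm below it), and the wrench, vent cap and tin are within 15 mm of where they lay (all of step 2 and velocity of joint lever between -0.1 and 0.1 rad/s and distance of each of wrench, vent_cap, grease from where it was at the start of the episode below 0.015 m); the robot touches nothing.
It fails at once if the loop, held in the fingers, is forced against the keeper with more than 25 N (contact force between the fingers and loop above 1 N and contact force between loop and tray above 25 N).
It fails at once if the fingers load the handle with more than 30 N (contact force between the fingers and handle above 30 N).
It fails at once if the robot presses on the battery tray, its cells or the keeper with more than 25 N (contact force between any of the fingers, the arm and tray above 25 N).
It fails at once if the wrench, the vent cap or the tin is pushed away (30 mm) (distance of any of wrench, vent_cap, grease from where it was at the start of the episode above 0.03 m).
It also fails if it takes over 72 s, if anything falls off the work surface, if the arm or the gripper's body presses on something with over 40 N, if the wrist force passes 120 N, or if a joint passes its speed limit or range.

ROBOT

A 7-joint arm with a two-finger parallel gripper is mounted at the origin on the work surface. World frame = base frame: x ahead of the robot, y to its left, z up, the work surface at z = 0. Lengths are in m, angles in rad, forces in N, time in s.
With the tool pointing down it reaches from about 0.425 to 0.825 m from the base axis. Payload 3.6 kg.
Tool frame: the origin (TCP) lies at the very end of the fingers, on their centre line; the grasp point (between the pads) lies 19 mm behind it (env.grip_depth is the distance from the TCP to the grasp point, in m); z points along the fingers, y is the line along which they close (so a half turn about z gives the same grasp; the last joint's range is limited). The gripper opens to 85 mm and grips with 20 to 120 N. Pads are 22 mm wide; open, the fingers measure 114 mm over their backs; the gripper's body (76 mm by 85 mm) begins 54 mm behind the grasp point. The pads swing forward as they close: fully open they stand 13 mm farther back than shut.
Start: joints at [-1.165, 0.615, -0.013, 1.423, 0.008, 1.103, -0.04], TCP at [0.273, 0.59, 0.231] pointing down, gripper open.
Joint ranges: [-3.12, 3.12], [-0.3, 2.06], [-1.34, 1.32], [0.26, 2.42], [-1.36, 4.5], [0.01, 1.98], [-2.84, 2.84]. Speed limits (rad/s): [2.79, 2.79, 3.14, 3.14, 3.14, 3.14, 3.14].

INTERFACE

Orientations are given as [roll, pitch, yaw] about the fixed x, y, z axes, in that order (R = Rz(yaw) Ry(pitch) Rx(roll)).
In Python, from cell import env gives the robot as it stands. Calls block until the motion is done:
- env.move_to(position, orientation): joint-space move of the TCP to a pose.
- env.movel(position, orientation=None, speed=0.15, contact_N=None): straight line of the TCP; orientation=None keeps the orientation; speed is the mean speed in m/s. With contact_N (N) it stops when the force on the tool has changed by that much, and returns True; else False.
- env.goto_joints(angles): joint-space move.
- env.command_gripper(opening): finger opening in m; the grip force is fixed at half the most; returns when the fingers have stopped.
- env.dwell(seconds).
- env.inverse_kinematics(position, orientation): joint angles nearest the present ones, or None.
- env.sense(): the state.
- env.camera(name): name is "side" or "top"; returns a dict with "img" (384x512x3 uint8, blue, green, red), "range_z" (384x512 float32, m along the optical axis (not along the pixel's ray), 0 where there is no reading), "fov_y" (degrees; the focal length in pixels is half the picture's height over the tangent of half this angle, whatever the lens; pixels are square), "cx", "cy" (the principal point, pixels), "k1" (the pictures are not rectified: a ray, as slopes to the right and down, at radius r is drawn at 1 + k1 r^2 times it, then the intrinsics apply), "extrinsics" (4x4, takes a point from camera to world coordinates). Camera axes: x right, y down, z forward; pixel columns grow to the right and rows downward; lengths in m; the calibration is good to about 2 mm. A picture is of the moment at which its call begins.
A pose or a line that the arm cannot do raises env.MotionError and nothing moves.
- env.sign_off(): hands the job in; it is judged then, once.
The state is a dict: "t": time; "qpos": joint angles; "joint_vel": joint speeds; "joint_torque": joint torques, N m; "position": TCP position; "ee_rot": TCP orientation; "force": force on the tool from outside, world axes, zero at the start; "torque": the same for the moment, N m; "finger_gap": finger opening in m; "grip_force": force on a finger pad.
Only numpy, scipy, OpenCV 4.12 (cv2) and the standard library are available. Lean on these libraries where they do the work, as an engineer would, in place of code of your own. Each camera call takes 0.05 s, during which the arm holds its last target. There are 200 camera calls.

## Working session

There is one attempt and no reset: what is moved stays moved. The work goes in short steps, each a Python script; the robot and the scene stay as the last script left them, time stands still between calls to the robot, and variables do not carry over. Pictures are saved under pics/ and viewed, at most 10 in all, crops included, and the job is handed in when it is done.

```bash
mkdir -p pics
cat > h.py <<'E'
import numpy as np, cv2
from cell import env
def cloud(c):
    h,w=c["range_z"].shape; f=h/2/np.tan(np.radians(c["fov_y"])/2)
    K=np.array([[f,0,c["cx"]],[0,f,c["cy"]],[0,0,1.]])
    uv=np.stack(np.meshgrid(np.arange(w),np.arange(h)),-1).reshape(-1,1,2).astype(float)
    s=cv2.undistortPoints(uv,K,np.array([c["k1"],0,0,0.])).reshape(h,w,2)
    z=c["range_z"][...,None]
    P=np.concatenate([s*z,z],-1)@c["extrinsics"][:3,:3].T+c["extrinsics"][:3,3]
    P[c["range_z"]==0]=np.nan
    return P
E
python3 - <<'E'
from h import *
for n in("side","top"):
    c=env.camera(n); np.savez(n+"0.npz",**c); cv2.imwrite(f"pics/{n}0.png",c["img"]); print(n,c["extrinsics"].round(3).tolist(),c["fov_y"],c["k1"])
print(env.sense())
E
```

```text
side [[0.694, -0.517, 0.5, -0.047], [-0.72, -0.49, 0.492, -0.5], [-0.009, -0.701, -0.713, 0.9], [0.0, 0.0, 0.0, 1.0]] 43.6641430049666 -0.20770094553315313
top [[-0.001, -0.98, 0.197, 0.336], [-1.0, -0.003, -0.021, 0.058], [0.021, -0.197, -0.98, 0.97], [0.0, 0.0, 0.0, 1.0]] 46.59851655255545 -0.10001698277958004
{'t': 0.1, 'qpos': array([-1.16450595,  0.61583814, -0.0126372 ,  1.42475155,  0.0080834 ,
        1.103383  , -0.04039606]), 'joint_vel': array([-6.43811837e-05, -2.78228310e-03,  1.28619713e-04, -2.99892321e-03,
        1.95754212e-04, -4.50135809e-04,  7.05561957e-05]), 'joint_torque': array([ 1.81122548e-03, -4.70381248e+01,  2.60519637e-01, -1.71569556e+01,
        1.00808783e-02,  5.93164455e-03,  2.12261023e-05]), 'position': array([0.27230018, 0.58945664, 0.23023948]), 'ee_rot': array([-3.13926198e+00,  2.29424774e-06,  2.70888119e+00]), 'force': array([-0.29785223,  0.81517394, -0.22762202]), 'torque': array([-0.01210704, -0.01946365,  0.04606332]), 'grip_force': 0.0, 'finger_gap': 0.08559479917610627}
```

View pics/side0.png

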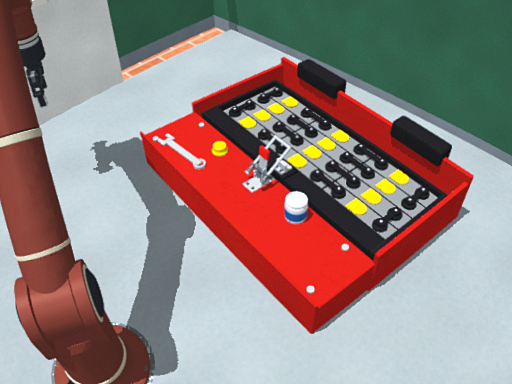

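View pics/top0.png

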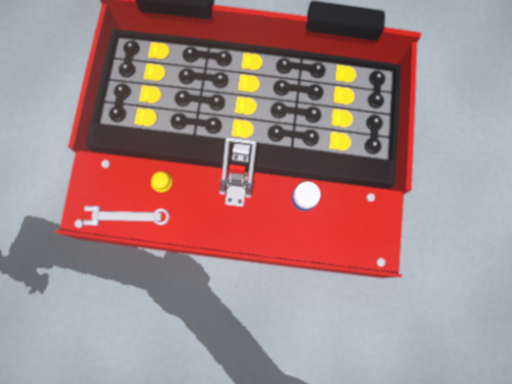

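The side view shows the latch at about (265,165), with the loop raised and the lever upright. The top view shows it at (238,172), with the cap at (161,181), the tin at (307,194) and the wrench at (125,215).

Run:
```python
from h import *
ims=[]
for n,(u,v,w,h) in (("side",(235,125,72,75)),("top",(205,130,72,84))):
    c=np.load(n+"0.npz"); P=cloud(c)
    im=cv2.resize(c["img"][v:v+h,u:u+w],None,fx=5.5,fy=5.5,interpolation=cv2.INTER_CUBIC)
    for k in range(0,w,10): cv2.putText(im,str(u+k),(int(k*5.5),8),0,.3,(0,255,255),1)
    for k in range(0,h,10): cv2.putText(im,str(v+k),(0,int(k*5.5)+4),0,.3,(0,255,255),1)
    ims.append(cv2.copyMakeBorder(im,0,470-im.shape[0],0,0,cv2.BORDER_CONSTANT))
    q=P.reshape(-1,3); 
    np.save(n+"P.npy",P)
cv2.imwrite("pics/c0.png",np.hstack(ims))
P=np.load("topP.npy"); img=np.load("top0.npz")["img"].astype(int)
# rail: red at z~.1
b,g,r=[img[...,i] for i in range(3)]
m=(r>150)&(g<80)&(abs(P[...,2]-.1)<.008)&(P[...,0]<.62)
pts=P[m][:,:2].astype(np.float32); print(cv2.minAreaRect(pts), P[m][:,2].mean())
# far rail edge toward tray: max x per column
E=[]
for u in range(90,390,6):
    k=np.where(m[:,u])[0]
    if len(k) and not 210<u<270: E.append(P[k.min(),u])
E=np.array(E); p=np.polyfit(E[:,1],E[:,0],1); res=E[:,0]-np.polyval(p,E[:,1]); k=abs(res)<.004; p=np.polyfit(E[k,1],E[k,0],1);print("edge x=a*y+b",p,k.sum(),len(k))
for nm,(u,v) in dict(cap=(161,181),tin=(307,194)).items(): print(nm,P[v,u])
for n in("side","top"):
    P=np.load(n+"P.npy"); c=np.load(n+"0.npz")["img"]
    q=P.reshape(-1,3); cc=c.reshape(-1,3)
    np.savez(n+"q.npz",q=q,c=cc)
    z0,z1=.11,.3
    m=(q[:,2]>.112)&(q[:,2]<.3)&(abs(q[:,0]-.55)<.12)&(abs(q[:,1]-.07)<.08)
    print(n,m.sum(),q[m].min(0),q[m].max(0))
```

```text
((0.4896751642227173, 0.07739254832267761), (0.6767017245292664, 0.18752989172935486), 82.8134536743164) 0.09947556964901476
edge x=a*y+b [0.12560483 0.56073259] 41 41
cap [0.54177378 0.21910046 0.11995449]
tin [ 0.50915843 -0.06174112  0.1552112 ]
side 683 [0.51043232 0.03245026 0.11208801] [0.61146305 0.10369343 0.19579657]
top 1029 [0.51082876 0.03625456 0.11222635] [0.60957588 0.1048098  0.19679225]
```

View pics/c0.png

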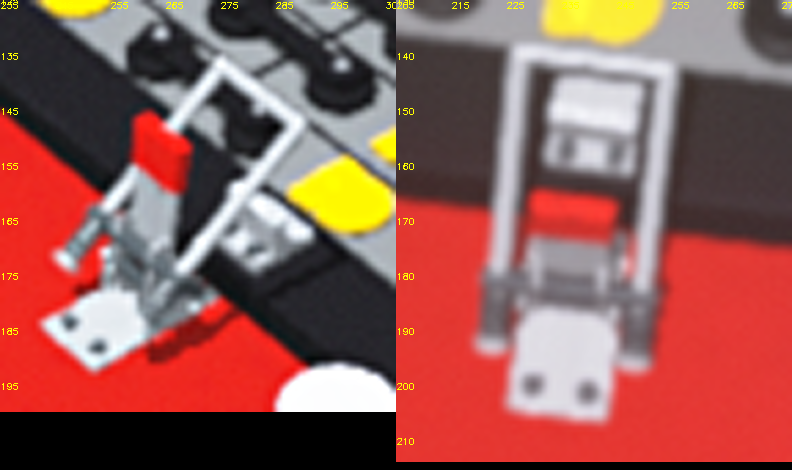

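The crop shows the lever near upright with the red end at top-view (237,168), the loop bar at (240,141) raised above the keeper, and the keeper at (237,152). I'll fit these in the truck frame.

Run:
```python
from h import *
yaw=-np.arctan(.1256); ex=np.array([np.cos(yaw),np.sin(yaw)]); ey=np.array([-ex[1],ex[0]])
d=.56073*ex[0]  # edge along ex
for n in("side","top"):
    c=np.load(n+"0.npz")["img"].astype(int); P=np.load(n+"P.npy")
    X=P[...,:2]@ex-d+.034; Y=P[...,:2]@ey; Z=P[...,2]-.1
    print(n)
    def st(nm,m):
        if m.sum()<3: print(nm,m.sum());return
        print(nm,m.sum(),*[f"{a}:{np.percentile(v[m],2)*1e3:.1f}/{np.mean(v[m])*1e3:.1f}/{np.percentile(v[m],98)*1e3:.1f}" for a,v in zip("XYZ",(X,Y,Z))])
    lat=(abs(Y-np.median(Y[(Z>.03)&(abs(P[...,1]-.07)<.06)&(X>0)&(X<.1)]))<.04)
    red=(c[...,2]>150)&(c[...,1]<90)&(Z>.035)&lat
    st("red",red)
    grey=lat&~((c[...,2]>1.6*c[...,1]))&(c.min(-1)>70)
    st("bar",grey&(Z>.08)); st("legs",grey&(Z>.04)&(X>.02))
    k=grey&(X>.045)&(X<.09)&(Z>.004)&(Z<.035)
    st("keeper",k); st("keeper top",k&(Z>.018)); st("foot",k&(Z<.012))
    st("base",grey&(X<-.005)&(Z<.012)&(Z>.0015)&(X>-.06))
    m=grey&(Z>.03)&(X>.01)
    for s in(-1,1):
        mm=m&(s*(Y-np.median(Y[m]))>.018)&(Z<.082)
        st("leg%d"%s,mm); p=np.polyfit(X[mm],Z[mm],1); print(p)
    if n=="side":
        for x in np.arange(.046,.096,.003):
            q=lat&(abs(Y-np.median(Y[m]))<.016)&(abs(X-x)<.0015)&(Z<.04); print(round(x*1e3),(Z[q]*1e3).round(0).tolist())
```

```text
side
red 259 X:8.7/230.6/370.0 Y:94.4/132.5/168.6 Z:35.7/58.6/93.9
bar 536 X:-490.3/-388.4/68.4 Y:99.6/116.5/159.9 Z:82.2/348.9/403.7
legs 167 X:22.7/54.1/69.9 Y:107.0/129.4/162.6 Z:49.7/74.0/87.4
keeper 112 X:54.2/67.0/87.5 Y:119.6/130.7/150.5 Z:4.3/12.2/24.6
keeper top 31 X:64.1/68.4/74.1 Y:119.5/132.1/153.3 Z:19.0/21.9/25.5
foot 66 X:53.6/66.5/88.3 Y:119.7/130.5/145.8 Z:4.2/6.9/11.1
base 91 X:-37.8/-22.1/-6.0 Y:117.7/136.1/153.2 Z:1.5/3.0/5.7
leg-1 0Traceback (most recent call last):
  File "<stdin>", line 22, in <module>
    raise TypeError("expected non-empty vector for x")
TypeError: expected non-empty vector for x
```

Run:
```python
from h import *
yaw=-np.arctan(.1256); ex=np.array([np.cos(yaw),np.sin(yaw)]); ey=np.array([-ex[1],ex[0]])
d=.56073*ex[0]
for n in("side","top"):
    c=np.load(n+"0.npz")["img"].astype(int); P=np.load(n+"P.npy")
    X=P[...,:2]@ex-d+.034; Y=P[...,:2]@ey; Z=P[...,2]-.1
    print(n)
    def st(nm,m):
        if m.sum()<3: print(nm,m.sum());return
        print(nm,m.sum(),*[f"{a}:{np.percentile(v[m],2)*1e3:.1f}/{np.mean(v[m])*1e3:.1f}/{np.percentile(v[m],98)*1e3:.1f}" for a,v in zip("XYZ",(X,Y,Z))])
    lat=(abs(Y-.135)<.04)&(abs(X)<.12)
    redc=(c[...,2]>150)&(c[...,1]<90)
    st("red",redc&(Z>.035)&lat)
    grey=lat&~((c[...,2]>1.6*c[...,1]))&(c.min(-1)>70)
    st("bar",grey&(Z>.083)); 
    k=grey&(X>.045)&(X<.09)&(Z>.004)&(Z<.035)
    st("keeper top",k&(Z>.018)); st("foot",k&(Z<.012))
    st("base",grey&(X<-.005)&(Z<.012)&(Z>.0015)&(X>-.06))
    m=grey&(Z>.03)&(X>.01)
    for s in(-1,1):
        mm=m&(s*(Y-.135)>.018)&(Z<.082)
        st("leg%d"%s,mm)
        if mm.sum()>5: print(np.polyfit(X[mm],Z[mm],1), np.polyfit(X[mm],Y[mm],1))
    if n=="top":
      for x in np.arange(.046,.096,.003):
        q=lat&(abs(Y-.135)<.014)&(abs(X-x)<.0015)&(Z<.04); print(round(x*1e3),(Z[q]*1e3).round(0).astype(int).tolist())
      q=lat&(abs(Y-.135)<.012)&redc&(Z>.03)
      for z in range(50,100,5): 
        w=q&(abs(Z*1e3-z)<2.5); print(z,(X[w]*1e3).round(0).astype(int).tolist())
```

```text
side
red 97 X:8.2/11.5/18.4 Y:122.7/135.2/151.4 Z:64.0/82.8/94.7
bar 49 X:17.3/64.2/70.1 Y:107.3/133.6/158.0 Z:83.2/85.5/91.8
keeper top 31 X:64.1/68.4/74.1 Y:119.5/132.1/153.3 Z:19.0/21.9/25.5
foot 66 X:53.6/66.5/88.3 Y:119.7/130.5/145.8 Z:4.2/6.9/11.1
base 91 X:-37.8/-22.1/-6.0 Y:117.7/136.1/153.2 Z:1.5/3.0/5.7
leg-1 87 X:11.5/36.1/61.0 Y:107.0/110.4/115.4 Z:43.8/62.4/80.6
[0.70281254 0.03700214] [0.00185577 0.11030923]
leg1 47 X:10.7/39.9/62.5 Y:156.7/160.0/164.2 Z:40.7/65.0/80.9
[0.72358051 0.03619502] [-0.01397154  0.16058134]
top
red 124 X:8.9/12.5/18.6 Y:124.3/138.4/151.8 Z:73.1/87.4/95.4
bar 128 X:61.0/67.2/71.7 Y:110.9/138.2/164.8 Z:83.4/86.6/90.1
keeper top 76 X:64.6/68.7/73.2 Y:123.2/138.3/153.3 Z:18.5/21.9/24.8
foot 151 X:54.5/69.4/87.9 Y:122.7/138.2/153.6 Z:4.2/6.6/11.5
base 228 X:-37.5/-21.8/-5.4 Y:121.3/138.3/155.6 Z:1.6/3.2/5.8
leg-1 114 X:11.0/35.4/61.2 Y:109.7/113.0/116.4 Z:45.5/63.8/80.5
[0.70417175 0.03881059] [-0.00209085  0.11303874]
leg1 114 X:11.3/35.6/61.3 Y:159.7/163.0/166.3 Z:45.2/63.7/81.4
[0.71319363 0.03834145] [0.00536712 0.16275937]
46 [-5, -2, -3, 0, 
[... 966 characters left out ...]
 6, 7, 3, 7, 6, 0]
82 [6, 6, 6, 7, 8, 5, 3, 7, 6, 8, 3, 5, 8, 8, 5, 6, 7, 1, 6, 6, 3, 6]
85 [6, 5, 4, 5, 4, 8, 6, 6, 5, 4, 3, 3, 5, 6, 4, 0]
88 [5, 5, 5, 6, 4, 2, 5, 4, 3, 6, 6, 4, 5, 8, -4]
91 [0, -1, 3, 0, 0, -5, 0, 0, 0, -1, -1, 1]
94 [1, -2, -1, 0, 0, -1]
50 []
55 []
60 []
65 []
70 []
75 [10, 9, 12, 9, 9, 10, 9]
80 [10, 10, 10, 9, 9, 9, 10, 10, 10, 10, 10, 11, 10, 9, 9]
85 [10, 10, 10, 10, 10, 10, 10, 11, 10, 12]
90 [18, 19, 19, 17, 19, 19, 16, 16, 17, 12, 13, 14, 15, 15, 15, 15, 11, 11, 11, 12, 12, 12, 13, 13, 13, 14, 10, 10, 11, 11, 11, 11, 11, 12, 11, 13, 10, 11]
95 [18, 16, 16, 16, 16, 17, 17, 17, 18, 17, 13, 14, 15, 15, 15, 15, 15, 15, 16, 16, 13, 13, 13, 13, 13, 14, 11, 11, 13, 10]
```

Truck yaw is about -0.125 rad. The lever is at about 1.67 and the loop rises 35°. The keeper is set about 1.6 mm inward, so the bar's home is near X=74 mm. I'll take both legs from outside, close to the bar, swing the loop down behind the lip, then draw it back.

```bash
cat >> h.py <<'E'
from scipy.spatial.transform import Rotation as Ro
yaw=-np.arctan(.1256); ex=np.array([np.cos(yaw),np.sin(yaw)]); ey=np.array([-ex[1],ex[0]])
D=.56073*ex[0]-.034; Y0=.1366
FLIP=True
def rpy(b,flip=None):
    R=Ro.from_euler("xyz",[np.pi,b,yaw])
    if FLIP if flip is None else flip: R=R*Ro.from_euler("z",np.pi)
    return R.as_euler("xyz")
def pos(X,Z,dy=0): # mm in truck frame
    return np.append(ex*(X/1e3+D)+ey*(Y0+dy/1e3),.1+Z/1e3)
def tcp(X,Z,b,g): return X-g*np.sin(b),Z-g*np.cos(b)  # TCP for a point g mm before the tip
def loc():
    s=env.sense(); p=s["position"]; 
    return np.array([(p[:2]@ex-D)*1e3,(p[:2]@ey-Y0)*1e3,(p[2]-.1)*1e3]),np.array([s["force"][:2]@ex,s["force"][:2]@ey,s["force"][2]]),s
E
python3 - <<'E'
from h import *
for fl in(0,1):
  for X,Z,b in((53,150,0),(53,60,0),(60,5,.3),(10,80,.6),(-20,80,.6),(-66,29,0),(-66,29,.3)):
    q=env.inverse_kinematics(pos(X,Z),rpy(b,fl)); print(fl,X,Z,b,None if q is None else np.round(q,2))
E
```

```text
0 53 150 0 [-0.59  0.6   0.75  1.59 -0.44  1.13 -1.43]
0 53 60 0 [-0.56  0.69  0.7   1.7  -0.53  0.95 -1.35]
0 60 5 0.3 [-0.46  0.91  0.69  1.46 -0.56  1.29 -1.34]
0 10 80 0.6 [-0.44  0.93  0.74  1.33 -0.5   1.72 -1.35]
0 -20 80 0.6 [-0.47  0.88  0.74  1.43 -0.48  1.66 -1.34]
0 -66 29 0 [-0.64  0.57  0.63  2.05 -0.53  0.69 -1.36]
0 -66 29 0.3 [-0.57  0.72  0.68  1.82 -0.51  1.11 -1.34]
1 53 150 0 [-0.18  0.5   0.06  1.58 -0.04  1.06  1.33]
1 53 60 0 [-0.14  0.6  -0.01  1.69  0.01  0.86  1.3 ]
1 60 5 0.3 [-0.07  0.81 -0.07  1.45 -0.02  1.17  1.33]
1 10 80 0.6 [-0.04  0.82 -0.12  1.31 -0.06  1.59  1.32]
1 -20 80 0.6 [-0.04  0.78 -0.12  1.41 -0.07  1.54  1.32]
1 -66 29 0 [-0.19  0.5  -0.03  2.03  0.03  0.61  1.21]
1 -66 29 0.3 [-0.1   0.62 -0.09  1.81 -0.05  1.    1.3 ]
```

Run:
```python
from h import *
X,Z=53.1,72.5
env.move_to(pos(X,Z+70),rpy(0))
print("desc contact",env.movel(pos(X,Z-13),rpy(0),speed=.08,contact_N=5)); print(*[v.round(1) for v in loc()[:2]])
env.command_gripper(.066)
y=[]
for s in(1,-1):
    hit=env.movel(pos(X,Z-13,9*s),speed=.02,contact_N=2.5); l,f,_=loc(); y.append(l[1]); print(s,hit,l.round(1),f.round(1))
env.movel(pos(X,Z-13,np.mean(y)),speed=.03); print(np.mean(y))
l,f,s=loc(); print(l.round(1),f.round(1),s["finger_gap"],s["t"])
c=env.camera("side"); cv2.imwrite("pics/s1.png",cv2.resize(c["img"][90:210,200:340],None,fx=5,fy=5,interpolation=2))
```

```text
desc contact False
[53.6  0.1 60.1] [ 0.1 -0.2 -0.3]
1 True [53.1  5.7 59. ] [ 1.1 -0.2  0.7]
-1 True [52.7 -3.5 58.8] [-0.2  0.8  0.6]
1.1179912570615789
[52.9  1.2 59.2] [ 0.1 -0.3  0.9] 0.06601244087835008 5.1
```

View pics/s1.png

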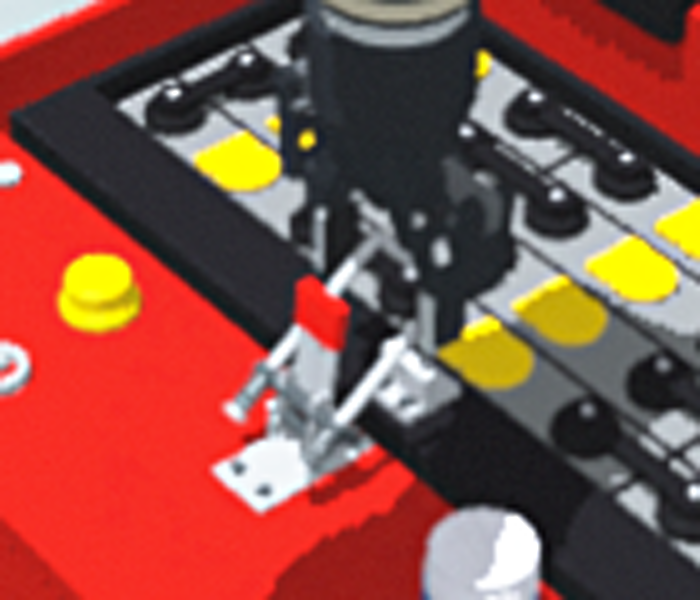

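Both fingers are outside the legs, at about (320,240) and (450,310) in the crop, and centred to within 1 mm. Next I grip and swing the loop down.

```bash
sed -i 's/Y0=.1366/Y0=.1377/' h.py
python3 - <<'E'
from h import *
env.command_gripper(.05); l,f,s=loc(); print(s["finger_gap"],s["grip_force"],f.round(1))
a0,a1=35.3,-13; px,pz=.1,34.9
for k in np.linspace(0,1,11)[1:]:
    a=np.radians(a0+(a1-a0)*k); b=.3*k
    env.movel(pos(*tcp(px+65*np.cos(a),pz+65*np.sin(a),b,13)),rpy(b),speed=.05)
    l,f,s=loc(); print(round(np.degrees(a),1),l.round(1),f.round(1))
    if np.linalg.norm(f)>22: print("stop");break
print(s["t"])
for n,(u,v) in dict(side=(200,90),top=(170,100)).items():
    c=env.camera(n); np.savez(n+"1.npz",**c); cv2.imwrite(f"pics/{n}2.png",c["img"][v:v+120,u:u+140])
cv2.imwrite("pics/c2.png",cv2.resize(np.hstack([cv2.imread(f"pics/{n}2.png") for n in("side","top")]),None,fx=2.8,fy=2.8,interpolation=2))
E
```

```text
0.05441572489147698 62.83282399177551 [-0.2 -0.6  0.6]
30.5 [55.6 -0.2 55.8] [-1.7  1.   7.2]
25.6 [58.3  0.  51.4] [-0.1 -0.   8.1]
20.8 [61.  -0.  46.2] [ 0.1 -0.1  4.1]
16.0 [62.7 -0.  41.1] [1.4 0.9 4.9]
11.1 [64.   0.1 36.2] [ 3.1 -0.3  6. ]
6.3 [64.8  0.1 31. ] [ 2.2 -0.1  6.3]
1.5 [65.5  0.  25.3] [4.2 0.1 5.2]
-3.3 [65.3  0.  19.9] [ 5.1 -0.5  5.7]
-8.2 [64.7 -0.  14.6] [ 5.8 -0.3  6.5]
-13.0 [63.7 -0.   8.9] [5.9 0.3 4.5]
7.9917
```

View pics/c2.png

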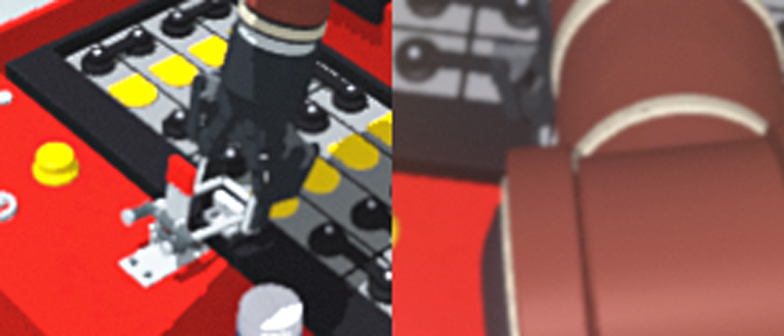

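The loop has followed the fingers and its bar is just above the keeper's open side at about (240,190) in the left half. Next I lower the last few mm, then draw it back in steps.

Run:
```python
from h import *
l,f0,s=loc(); 
X,Z=l[0],l[2]
print("low",env.movel(pos(X,Z-3.6),rpy(.3),speed=.02,contact_N=7)); l,f,s=loc(); print(l.round(1),f.round(1))
Z=l[2]
for i in range(14):
    X-=1
    env.movel(pos(X,Z),rpy(.3),speed=.01,contact_N=9)
    env.dwell(.1); l,f,s=loc(); print(l.round(1),f.round(1))
    if f[0]>15: break
print(s["t"],s["finger_gap"])
c=env.camera("side"); np.savez("side2.npz",**c); cv2.imwrite("pics/s3.png",cv2.resize(c["img"][130:200,230:320],None,fx=7,fy=7,interpolation=2))
```

```text
low True
[63.4  0.   7.4] [0.4 0.5 5.8]
[63.4  0.   7.8] [4.1 0.  5.5]
[63.4  0.   7.8] [5.2 0.4 3.7]
[63.4  0.   8. ] [4.8 0.  5.5]
[63.2 -0.   8.2] [ 7.3 -0.6  4.1]
[62.6  0.   8.2] [7.9 0.3 5.7]
[61.2  0.   8.1] [7.4 1.  4.7]
[59.8  0.   8.1] [7.4 0.3 4.8]
[58.5 -0.   7.9] [6.  0.  4.5]
[57.2  0.   7.8] [ 6.4 -0.1  4.1]
[56.6 -0.   7.8] [6.8 0.7 4. ]
[56.6  0.   7.7] [9.  1.  2.5]
[56.6  0.   7.8] [10.3  1.7  2.5]
[56.6  0.   7.8] [10.4  0.7  0.9]
[56.6  0.   7.8] [12.6  1.1  0.7]
13.2667 0.055165897506095976
```

View pics/s3.png

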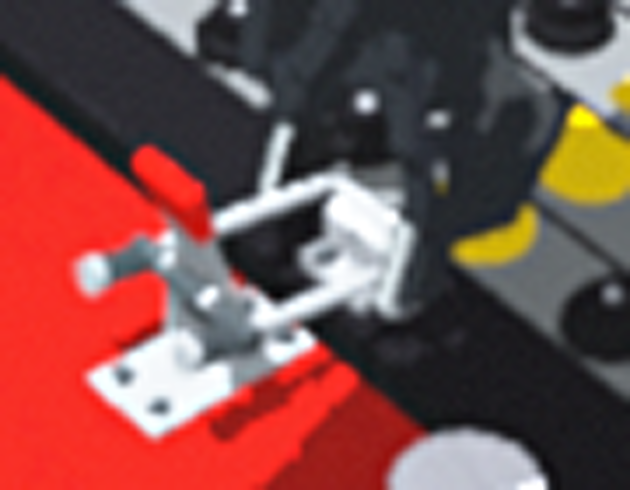

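The bar stopped at X≈73.9 mm, matching the keeper seen earlier, and it sits behind and under the lip at about (390,250). Now I relax the pull, release, and retract along the tool axis.

Run:
```python
from h import *
l,f,s=loc(); X,Z=l[0],l[2]
env.movel(pos(X,Z),rpy(.3),speed=.02); l,f,s=loc(); print(l.round(1),f.round(1))
env.command_gripper(.072); l,f,s=loc(); print(l.round(1),f.round(1))
h=110; env.movel(pos(X+h*np.sin(.3),Z+h*np.cos(.3)),rpy(.3),speed=.1)
env.move_to(pos(150,150),rpy(.6)); env.command_gripper(0)
print(env.sense()["t"],env.sense()["finger_gap"])
ims=[]
for n,(u,v) in dict(side=(235,130),top=(200,130)).items():
    c=env.camera(n); np.savez(n+"3.npz",**c); ims.append(c["img"][v:v+75,u:u+72])
    P=cloud(c); X=P[...,:2]@ex-D; Y=P[...,:2]@ey-Y0; Z=P[...,2]-.1; X,Y,Z=X*1e3,Y*1e3,Z*1e3
    im=c["img"].astype(int); red=(im[...,2]>150)&(im[...,1]<90)&(abs(Y)<20)&(abs(X)<50)&(Z>45)
    print(n,"red",[np.percentile(v[red],[2,50,98]).round(1).tolist() for v in(X,Y,Z)])
    g=~(im[...,2]>1.6*im[...,1])&(im.min(-1)>70)&(Z>4)&(abs(X-40)<50)
    for sg in(-1,1):
        m=g&(abs(sg*Y-25)<4.5)&(X>5)&(X<65)&(Z<60); p=np.polyfit(X[m],Z[m],1); print("leg",m.sum(),p, "x max",np.percentile(X[g&(abs(sg*Y-22.5)<4)&(Z<60)],98), "Zbar~",np.polyval(p,74)-3.5)
cv2.imwrite("pics/c4.png",cv2.resize(np.hstack(ims),None,fx=5.5,fy=5.5,interpolation=2))
```

```text
[56.5  0.   7.7] [ 2.7 -0.1  5.5]
[55.4 -0.1  7. ] [-0.2 -0.2 -0.3]Traceback (most recent call last):
  File "<stdin>", line 6, in <module>
cell.MotionError: the arm cannot take that pose within its joint ranges
```

Run:
```python
from h import *
for p in((90,170,.6),(70,150,.6),(60,140,.6),(40,130,.6),(40,130,.5)):
    if env.inverse_kinematics(pos(p[0],p[1]),rpy(p[2])) is not None: break
print(p); env.move_to(pos(p[0],p[1]),rpy(p[2])); env.command_gripper(0)
print(env.sense()["t"],env.sense()["finger_gap"])
c=env.camera("side"); np.savez("side3.npz",**c); 
P=cloud(c); X=P[...,:2]@ex-D; Y=P[...,:2]@ey-Y0+.002; Z=P[...,2]-.1; X,Y,Z=X*1e3,Y*1e3,Z*1e3
im=c["img"].astype(int); red=(im[...,2]>150)&(im[...,1]<90)&(abs(Y)<20)&(abs(X)<50)&(Z>45)&(Z<110)
print("red",[np.percentile(v[red],[2,50,98]).round(1).tolist() for v in(X,Y,Z)])
g=~(im[...,2]>1.6*im[...,1])&(im.min(-1)>70)&(Z>4)&(abs(X-40)<50)&(Z<60)
for sg in(-1,1):
    m=g&(abs(sg*Y-25)<4.5)&(X>5)&(X<65); p=np.polyfit(X[m],Z[m],1); print("leg",m.sum(),p, "Zbar~",np.polyval(p,74)-3.5)
cv2.imwrite("pics/c4.png",cv2.resize(c["img"][120:200,230:320],None,fx=7,fy=7,interpolation=2))
```

```text
(90, 170, 0.6)
16.6083 -5.821010126177421e-05
red [[-19.2, -15.5, -8.2], [-13.3, -2.1, 12.1], [62.2, 87.4, 94.1]]
leg 63 [-0.13973589 34.28487539] Zbar~ 20.444419231990334
leg 41 [-0.16537889 35.33788934] Zbar~ 19.599851214649696
```

View pics/c4.png

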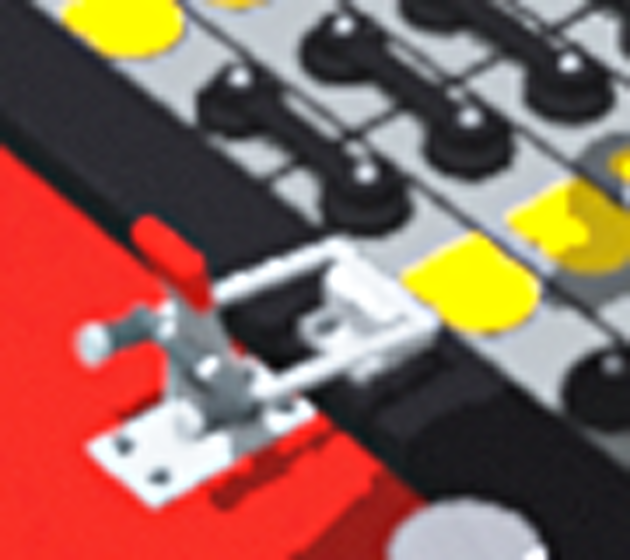

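The lever is at about 1.25, but the loop slopes only -8.5°. That puts the bar near Z=20 mm, hung up on the lip's edge at about (410,300), because it lagged in the pads. I'll regrip, push it out, turn the tool with the loop, feel for the foot, and draw it back again.

```bash
cat >> h.py <<'E'
A0=np.radians(-8.5); B0=.15
def held(bx,bz,a,g=10,s=11):
    b=B0+A0-a
    X,Z=tcp(bx-s*np.cos(a),bz-s*np.sin(a),b,g); return pos(X,Z),rpy(b)
E
python3 - <<'E'
from h import *
c=np.load("side3.npz"); P=cloud(c); X=(P[...,:2]@ex-D)*1e3; Y=(P[...,:2]@ey-Y0)*1e3+2; Z=(P[...,2]-.1)*1e3
im=c["img"].astype(int); g=~(im[...,2]>1.6*im[...,1])&(im.min(-1)>110)&(abs(Y)<28)&(X>60)&(X<90)&(Z>8)&(Z<40)
m=g&(abs(Y)>18); print("near corner pts",np.c_[X[m],Y[m],Z[m]].round(0).astype(int).tolist())
p,r=held(75.9,20.7,A0)
env.command_gripper(.08)
b=B0; up=p+np.append(ex*np.sin(b),np.cos(b))*.1
env.move_to(up,r)
print("down",env.movel(p,r,speed=.06,contact_N=6),[v.round(1) for v in loc()[:2]])
env.command_gripper(.05); l,f,s=loc(); print("grip",s["finger_gap"],f.round(1))
def go(n,*a,**k):
    h=env.movel(*held(*a),**k); env.dwell(.15); l,f,s=loc(); print(n,h,l.round(1),f.round(1),round(s["t"],1)); return f
go("out",82.5,21.5,A0,speed=.03,contact_N=15)
for a in(-11,-13.5,-16,-18,-20):
    A=np.radians(a); bz=35-83*np.sin(-A)
    f=go(a,.5+83*np.cos(A),bz,A,speed=.02,contact_N=10)
    if f[2]>9: break
E
```

```text
near corner pts [[76, 27, 23], [75, 22, 27], [65, 25, 27], [67, 24, 27], [71, 25, 24], [74, 24, 23], [78, 25, 20], [61, 24, 27], [63, 23, 27], [66, 23, 25], [71, 25, 21], [71, 21, 24], [74, 20, 23], [75, 18, 23], [63, 23, 24], [65, 21, 24], [76, 19, 20], [63, 26, 18], [75, -19, 26], [79, -18, 24], [74, -20, 25], [77, -20, 22], [76, -25, 27], [71, -23, 25], [72, -25, 26], [76, -25, 24], [78, -26, 24], [65, -23, 26], [65, -26, 28], [70, -24, 23], [75, -27, 22], [77, -28, 22], [62, -23, 24], [61, -27, 27], [65, -26, 24], [71, -27, 22], [74, -27, 19], [64, -28, 23]]
down False [array([63.8,  0. , 12.8]), array([-0.3, -0.9, -0. ])]
grip 0.0539205141749823 [ 0.6 -0.5  1. ]
out False [64.6  0.  12. ] [-7.8  0.1  1.1] 20.8
-11 False [64.3  0.1 10. ] [-6.8 -0.4  0.1] 21.2
-13.5 False [63.9  0.   7.4] [-5.8  1.  -0.3] 21.7
-16 False [63.4  0.   4.7] [-6.7 -0.4  1.4] 22.2
-18 False [62.9  0.1  3.3] [-6.1  0.1  3.6] 22.6
-20 True [62.4  0.1  3.3] [ 0.9 -0.8  5.4] 22.9
```

The foot was felt with the bar at Z≈9.4 mm (9.5 expected), so the bar is below the lip. I'll raise it about 3 mm and draw it home.

Run:
```python
from h import *
A=np.radians(-16)
def bar(a):
    l,f,s=loc(); b=B0+A0-a; G=np.array([l[0]+10*np.sin(b),l[2]+10*np.cos(b)]); return G+11*np.array([np.cos(a),np.sin(a)]),f,s
for x in(77,76,74,72,70,68,66,64,62):
    env.movel(*held(x,12.3,A),speed=.02); env.dwell(.1)
    p,f,s=bar(A); print(x,p.round(1),f.round(1),round(s["t"],1))
    if f[0]>12: break
c=env.camera("side"); np.savez("side4.npz",**c)
P=cloud(c); X=(P[...,:2]@ex-D)*1e3; Y=(P[...,:2]@ey-Y0)*1e3+2; Z=(P[...,2]-.1)*1e3
im=c["img"].astype(int); g=~(im[...,2]>1.6*im[...,1])&(im.min(-1)>70)&(Z>4)&(Z<60)
for sg in(-1,1):
    m=g&(abs(sg*Y-25)<4.5)&(X>5)&(X<52); print(m.sum(),np.polyfit(X[m],Z[m],1))
cv2.imwrite("pics/c5.png",cv2.resize(c["img"][120:200,230:320],None,fx=7,fy=7,interpolation=2))
```

```text
77 [76.9 11.9] [-0.3 -0.5  1.5] 23.4
76 [76.8 12.1] [ 3.1  0.7 -1.2] 23.8
74 [76.7 12.5] [ 5.2 -0.1 -1.9] 24.1
72 [76.3 12.7] [ 7.3  0.2 -1.8] 24.5
70 [75.  12.7] [ 8.7  1.8 -2. ] 24.8
68 [73.6 12.6] [ 8.9  1.1 -1.6] 25.2
66 [73.6 12.7] [12.3  1.  -4.6] 25.5
47 [-0.27081802 34.43245166]
30 [-0.271338   33.73644318]
```

View pics/c5.png

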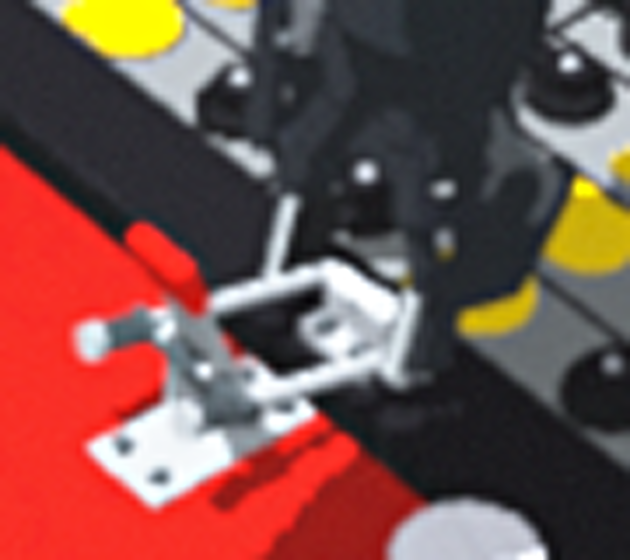

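The bar stopped at X=73.6, Z≈12.6 mm with the slope at -15°. It is home under the lip, just above (400,310). I'll relax, release, retract, and then press the lever with closed fingers.

```bash
cat > press.py <<'E'
from h import *
def C(t,al,r=69):
    c=np.array([-r*np.cos(t)+9*np.sin(t),20+r*np.sin(t)+9*np.cos(t)]); return c-11*np.array([-np.cos(al),np.sin(al)])
def theta(al):
    l,f,s=loc(); p=np.array([l[0],l[2]])+11*np.array([-np.cos(al),np.sin(al)])-[0,20]
    return np.arctan2(p[1],-p[0])-np.arctan2(9,69),f,s
def sweep(ts,fmax=23):
    for t in ts:
        al=np.clip(t,0,.6); env.movel(pos(*C(t,al)),rpy(al),speed=.05)
        th,f,s=theta(al); print(f"{t:.2f} {th:.2f}",f.round(1),round(s["t"],1))
        if np.linalg.norm(f)>fmax: print("force stop"); return
E
python3 - <<'E'
from press import *
A=np.radians(-16)
env.movel(*held(70.5,12.3,A),speed=.02); print(loc()[1].round(1))
env.command_gripper(.072); l,f,s=loc(); print(l.round(1),f.round(1))
b=B0+A0-A; env.movel(pos(l[0]+90*np.sin(b),l[2]+90*np.cos(b)),rpy(b),speed=.15)
c=env.camera("side"); np.savez("side5.npz",**c)
P=cloud(c); X=(P[...,:2]@ex-D)*1e3; Y=(P[...,:2]@ey-Y0)*1e3+2; Z=(P[...,2]-.1)*1e3
im=c["img"].astype(int); g=~(im[...,2]>1.6*im[...,1])&(im.min(-1)>70)&(Z>4)&(Z<60)
sl=[]
for sg in(-1,1):
    m=g&(abs(sg*Y-25)<4.5)&(X>5)&(X<60); sl.append(np.polyfit(X[m],Z[m],1)[0])
print("slopes",sl)
if np.mean(sl)<-.22:
    env.command_gripper(0); env.move_to(pos(*(C(1.6,.6)+[10,25])),rpy(.6))
    sweep(np.arange(1.6,1.0,-.08))
E
```

```text
[ 6.6  0.2 -1.8]
[55.9 -0.   5.5] [-0.4  1.2  0.5]
slopes [np.float64(-0.2598194460644603), np.float64(-0.24717568303063353)]
1.60 1.60 [0.1 0.9 0.6] 28.8
1.52 1.52 [ 0.3 -0.2  0.8] 29.1
1.44 1.44 [-0.7 -0.6  0. ] 29.4
1.36 1.36 [-0.5  0.  -0.3] 29.6
1.28 1.28 [ 0.7 -0.1  0.6] 29.9
1.20 1.20 [-0.8 -0.3  0.6] 30.1
1.12 1.12 [ 1.4 -0.9 -0.4] 30.4
1.04 1.04 [2.1 0.1 0.6] 30.6
```

Run:
```python
from press import *
sweep(np.arange(.98,.85,-.05))
c=env.camera("side"); np.savez("side6.npz",**c)
P=cloud(c); X=(P[...,:2]@ex-D)*1e3; Y=(P[...,:2]@ey-Y0)*1e3+2; Z=(P[...,2]-.1)*1e3
im=c["img"].astype(int); g=~(im[...,2]>1.6*im[...,1])&(im.min(-1)>70)&(Z>4)&(Z<60)
for sg in(-1,1):
    m=g&(abs(sg*Y-25)<4.5)&(X>5)&(X<60); print(np.polyfit(X[m],Z[m],1))
cv2.imwrite("pics/c6.png",cv2.resize(c["img"][120:200,230:320],None,fx=7,fy=7,interpolation=2))
```

```text
0.98 0.98 [3.3 1.1 2.4] 30.9
0.93 0.93 [ 2.8 -0.6  2.9] 31.1
0.88 0.88 [3.9 0.1 2.6] 31.4
[-0.1915823  29.51295258]
[-0.22134117 29.92178789]
```

View pics/c6.png

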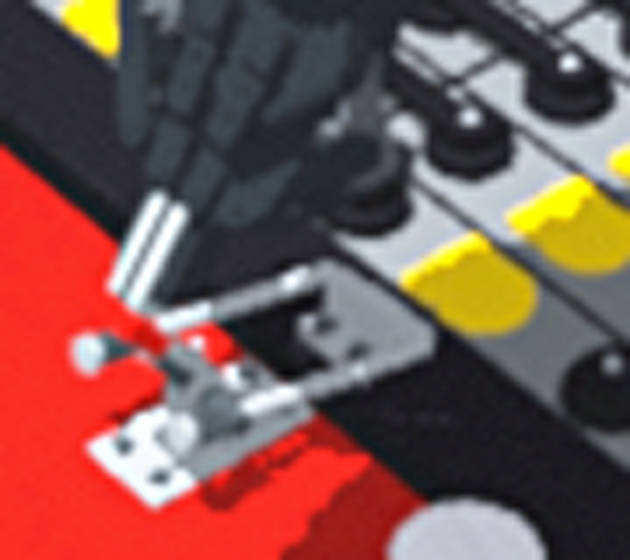

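The legs extrapolate to a bar Z of about 11 to 13 mm, so it is still under the lip as the lever comes down. I'll carry on pressing.

Run:
```python
from press import *
sweep(np.arange(.83,-.03,-.05))
```

```text
0.83 0.83 [3.  0.1 2.2] 31.7
0.78 0.78 [3.  0.2 2.9] 31.9
0.73 0.73 [3.1 0.3 4. ] 32.2
0.68 0.68 [2.6 0.1 3.9] 32.5
0.63 0.63 [2.  0.3 3.4] 32.7
0.58 0.58 [2.3 0.6 2.5] 33.0
0.53 0.53 [0.5 1.  4.5] 33.2
0.48 0.48 [-0.2  0.7  4.7] 33.5
0.43 0.43 [-0.4 -0.2  3.3] 33.7
0.38 0.38 [-0.6 -0.5  2.8] 34.0
0.33 0.33 [ 0.2 -0.6  0.8] 34.2
0.28 0.28 [ 0.7 -0.1 -0.2] 34.5
0.23 0.23 [ 0.1  0.3 -0.4] 34.7
0.18 0.18 [ 0.1  0.8 -0.5] 35.0
0.13 0.13 [ 0.3  0.1 -0.8] 35.2
0.08 0.08 [-0.2 -1.   1.1] 35.5
0.03 0.03 [ 0.4  0.3 -1.7] 35.7
-0.02 0.01 [ 1.8 -0.8  7.1] 36.0
```

Run:
```python
from press import *
l,f,s=loc(); env.movel(pos(l[0],l[2]+80),rpy(0),speed=.15); env.move_to(pos(40,150),rpy(0))
c=env.camera("side"); np.savez("side7.npz",**c)
P=cloud(c); X=(P[...,:2]@ex-D)*1e3; Y=(P[...,:2]@ey-Y0)*1e3+2; Z=(P[...,2]-.1)*1e3
im=c["img"].astype(int); g=~(im[...,2]>1.6*im[...,1])&(im.min(-1)>70)&(Z>4)&(Z<80)
for sg in(-1,1):
    m=g&(abs(sg*Y-25)<4.5)&(X>5)&(X<60); print(np.polyfit(X[m],Z[m],1))
cv2.imwrite("pics/c7.png",cv2.resize(c["img"][120:200,230:320],None,fx=7,fy=7,interpolation=2))
```

```text
[-0.04105336 18.27107295]
[-0.08385378 19.84614362]
```

View pics/c7.png

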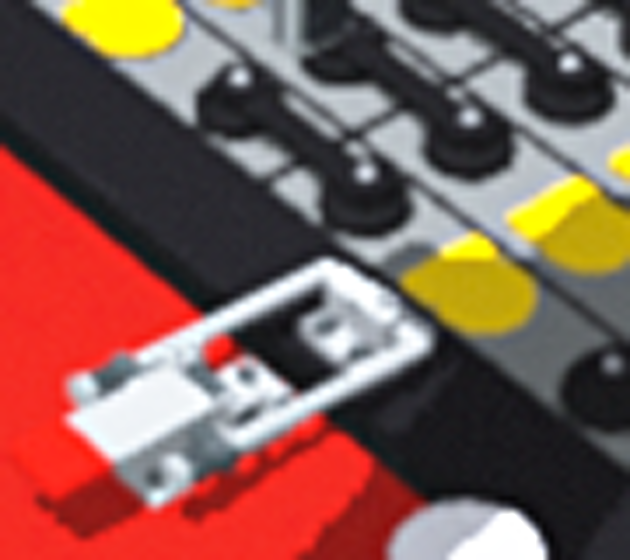

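The lever lies flat, with its white plate at (150,410). The loop runs straight to the keeper with the bar at Z≈11 mm under the lip. The press force rose and then fell to zero past centre, so the latch is loaded. Handing in.

Run:
```python
from h import *
print(env.sense()["t"], env.sign_off())
```

```text
the job is handed in; nothing more can be done
37.1833 None
```

I handed the job in at 37 s: in the last picture the draw latch is locked, with the bar home under the keeper's lip and the lever flat after passing centre. I judged the loop's pull from the press force (about 5 N at most), and sign-off returned no verdict.

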